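Cull the damaged sample racks

ROBOT

A 6-joint arm with a two-finger parallel gripper is mounted at the origin on the work surface. World frame = base frame: x ahead of the robot, y to its left, z up, the work surface at z = 0. Lengths are in m, angles in degrees, forces in N, time in s.
With the tool pointing down it reaches from about 0.375 to 0.9 m from the base axis. Payload 3.1 kg.
Tool frame: the origin (TCP) lies on the centre line of the jaws, within the pads' length; the fingertips stand 19 mm ahead of it and the grasp point (between the pads) is the TCP (tips_ahead is the distance from the TCP to the fingertips, in m); z points along the fingers, y is the line along which they close (so a half turn about z gives the same grasp; the last joint's range is limited). The gripper opens to 87 mm and grips with 3 to 60 N. Pads are 19 mm wide; open, the fingers measure 117 mm over their backs; the gripper's body (75 mm by 190 mm) begins 51 mm behind the grasp point.
Start: joints at [-80.185, 30.224, 82.088, -0, 67.689, -10.227], TCP at [0.214, -0.587, 0.242] pointing down, gripper open.
Joint ranges: [-176.69, 176.69], [-43.24, 126.21], [12.49, 139.97], [-82, 262], [0, 151.66], [-163.58, 163.58]. Speed limits (degrees/s): [159.86, 159.86, 180, 180, 180, 180].

INTERFACE

Orientations are given as a 3x3 rotation matrix whose columns are the frame's x, y, z axes.
In Python, from rig import read_state, capture, hand_in, trace, landmark_of, tips_ahead gives the robot as it stands.
- The arm moves only by the shell command python3 -m jog 'ROWS'. ROWS is JSON, a list of rows, each an object of numbers: "tx", "ty", "tz": the shift along the tool's x, y, z in cm; "roll": the turn about the tool's z in rad; "jaw": the opening, from 0 (shut) to 1 (fully open). A call has 1 to 8 rows; each row shifts and turns the commanded pose from where the row before left it, along the tool's axes as they then stand; what a row does not reach is not made up. A row lasts 1/10 s, in which the tool goes at most 50 mm and 8.59 degrees, less where a joint would pass 70% of its speed; a pose out of reach is approached as far as the arm can. A call with a gripper value outside its range is refused whole. The fingers move at their own pace and stop on an object; the grip force is fixed at half the most. Time passes only in rows, so rows that do not move let the fingers close. It gives the time, the measured TCP pose, the force, the opening and the grip force at its end, in the units of the state.
- read_state(): the state, without advancing time (a new reading comes with each control period).
- capture(name): name is "scene" or "top"; returns a dict with "img" (400x640x3 uint8, red, green, blue), "vertical_fov" (degrees; the focal length in pixels is half the picture's height over the tangent of half this angle, whatever the lens; pixels are square), "cx", "cy" (the principal point, pixels), "cam_to_world" (4x4, takes a point from camera to world coordinates). Camera axes: x right, y up, looking along -z (the intrinsics and any distortion apply to the point x, -y, -z); pixel columns grow to the right and rows downward; lengths in m; the calibration is good to about 2 mm. A picture is of the moment at which its call begins. There is no depth.
- hand_in(): hands the job in; it is judged then, once.
Trained networks look in the newest picture that a camera, given by its name, has taken for a name from the list of things; names that differ only in an ending like _2 or _b are one class to them, and where a whole thing is asked for, a point or a joint stands for the part that bears it (a point fixed in the world has none). Each returns a list of dicts, best first, with "p" (0 to 1); they miss things now and then, are a little off and sometimes report something else, mostly with a low value. They report only what shows in the picture. A call takes as long as a camera call.
- trace(camera, thing): "pixels" (400x640 bool, what is visible of it) and "bbox" ([left, top, width, height] in pixels, round what is visible of it).
- landmark_of(camera, thing): "point" ([row, column] in pixels: a listed point, or the origin of a listed thing).
The state is a dict: "time_s": time; "joint_positions": joint angles; "qvel": joint speeds; "tau": joint torques, N m; "position": TCP position; "tcp_rot": TCP orientation; "force": force on the tool from outside, world axes, zero at the start; "moment": the same for the moment, N m; "opening": opening from 0.0 (shut) to 1.0 (fully open); "grasp_force": force on a finger pad.
Only numpy, scipy, OpenCV 4.12 (cv2) and the standard library are available. Lean on these libraries where they do the work, as an engineer would, in place of code of your own. Each camera call takes 0.05 s, during which the arm holds its last target. There are 200 camera calls.

TASK

Go through the batch of washed sample-tube racks on the dark blue mat and pick out the three damaged ones (one snapped short, one bent in the middle, one with an end chipped away), and stand all three upright on the floor of the red reject tray, side by side, setting each down rather than dropping it. Colour does not matter, only shape. Leave the four sound racks standing where they are and do not disturb the bottles, box, cup or pen.

Things in the scene. Friction and masses are not known exactly. Their poses are not given: they have to be found in the camera images.
- sound_1: a sound sample-tube rack, yellow plastic: a straight upright bar 120 long (its x), 24 wide (its y), 50 high, with five open-topped square bays in a row and 3 mm walls, about 70 g; origin at the centre of its underside, z up. It stays where it is
- sound_2: a sound sample-tube rack, white plastic: a straight upright bar 120 long (its x), 24 wide (its y), 50 high, with five open-topped square bays in a row and 3 mm walls, about 70 g; origin at the centre of its underside, z up. It stays where it is
- sound_3: a sound sample-tube rack, yellow plastic: a straight upright bar 120 long (its x), 24 wide (its y), 50 high, with five open-topped square bays in a row and 3 mm walls, about 70 g; origin at the centre of its underside, z up. It stays where it is
- sound_4: a sound sample-tube rack, white plastic: a straight upright bar 120 long (its x), 24 wide (its y), 50 high, with five open-topped square bays in a row and 3 mm walls, about 70 g; origin at the centre of its underside, z up. It stays where it is
- short_rack: damaged: yellow rack snapped short, 84 long (x) instead of 120, 24 wide (y), 50 high; three whole bays, and at its +x end two torn wall stubs 11 and 5 mm long and 34 high; straight sides; 50 to 100 g; origin at the centre of its underside, z up
- bent_rack: damaged: white rack bent at mid-length: from above a shallow V of two straight arms, each 60 long, 24 wide, 50 high. Along the centre line the kink lies at x 0, y +7.8 and the arms' ends at x +58 and -58, y -7.8 (each arm turned 15 degrees from the body's x); over all y -20 to +20. 50 to 100 g; origin at x 0, y 0 on the level of the underside, z up
- chipped_rack: damaged: yellow rack 120 long (x), 24 wide (y), 50 high, whose top at the +x end is broken away down to 16 mm height over the last 35 mm (x +25 to +60); straight sides; 50 to 100 g; origin at the centre of its underside, z up
- tray: red reject tray, fixed, empty at the start, 160 (x) by 190 (y) outside, 150 by 180 inside; its floor is 5 mm above its origin and its 5 mm walls are 19 high over all; origin at the centre of its underside on the bench. It stands to the left or the right of the robot's centre line
- mat: dark blue bench mat, fixed, 290 (x) by 270 (y) by 3 thick, on the side away from the tray; origin at the centre of its underside. The seven racks and the dropper bottle stand on it in random order, in two columns of four about 140 apart along its x and 66 apart along its y, racks roughly along its x (each up to 5 mm and 0.2 rad off)
- dropper: small brown dropper bottle, 32 diameter, 66 high, standing among the racks; origin at the centre of its underside; bystander
- wash_bottle: tall white bottle with blue cap, 44 diameter, 160 high, on the centre line beyond mat and tray; origin at the centre of its underside; bystander
- slide_box: closed bright blue slide box, 85 (x) by 56 (y) by 32 high, between mat and tray; origin at the centre of its underside; bystander
- beaker: white cup, 68 diameter at the rim, 75 high, at the far right; origin at the centre of its underside; bystander
- reagent: brown reagent jar, 60 diameter, 110 high, at the far left; origin at the centre of its underside; bystander
- pen: black pen, 140 long (x), 11 thick, lying at the far right beside the cup; origin at the centre of its underside; bystander

How it is judged:
By the outcome, as a careful person would: the job done as asked, in the order asked, and still so for the second after the job is handed in, with the robot touching nothing.
It also fails if it takes over 72 s, if anything falls off the work surface, if the arm or the gripper's body presses on something with over 40 N, if the wrist force passes 120 N, or if a joint passes its speed limit or range.

## Working session

There is one attempt and no reset: what is moved stays moved. The work goes in short steps, Python scripts to look and compute and a shell command to move; the robot and the scene stay as the last step left them, time stands still between calls to the robot, and variables do not carry over. Pictures are saved under pics/ and viewed, at most 10 in all, crops included, and the job is handed in when it is done.

```bash
mkdir -p pics; ls
python3 - <<'E'
from rig import *
import cv2,numpy as np
for n in("top","scene"):
    c=capture(n);cv2.imwrite(f"pics/{n}0.png",c["img"][:,:,::-1])
    print(n,{k:(np.round(v,4).tolist() if k=="cam_to_world" else v) for k,v in c.items() if k!="img"})
    for t in("short_rack","bent_rack","chipped_rack","sound_1","tray","dropper","mat","slide_box"):
        print(t,[(round(d["p"],2),np.round(d["point"]).tolist()) for d in landmark_of(n,t)][:7])
s=read_state();print(s["time_s"],s["tcp_rot"],s["force"],tips_ahead)
E
```

```text
pics
top {'vertical_fov': 51.01958426714121, 'cx': 320.5377885484694, 'cy': 200.41424314151365, 'cam_to_world': [[-0.0123, 0.9923, -0.1235, 0.4022], [-0.9999, -0.0125, -0.0004, -0.0055], [-0.0019, 0.1235, 0.9923, 1.489], [0.0, 0.0, 0.0, 1.0]]}
short_rack [(0.6, [242.0, 378.0])]
bent_rack [(0.71, [202.0, 391.0])]
chipped_rack [(0.51, [238.0, 357.0])]
sound_1 [(0.91, [234.0, 414.0]), (0.73, [204.0, 346.0]), (0.72, [240.0, 393.0])]
tray [(0.84, [227.0, 256.0])]
dropper [(0.62, [195.0, 406.0])]
mat [(0.94, [220.0, 382.0])]
slide_box [(0.8, [234.0, 316.0])]
scene {'vertical_fov': 52.51893369918437, 'cx': 314.42929013827285, 'cy': 202.7328369487526, 'cam_to_world': [[0.8147, -0.4168, 0.4031, 1.0622], [0.5795, 0.5605, -0.5916, -0.7086], [0.0206, 0.7156, 0.6982, 0.8496], [0.0, 0.0, 0.0, 1.0]]}
short_rack [(0.85, [222.0, 234.0])]
bent_rack [(0.93, [262.0, 268.0])]
chipped_rack []
sound_1 [(0.84, [225.0, 290.0]), (0.68, [257.0, 207.0]), (0.59, [239.0, 219.0]), (0.59, [244.0, 278.0])]
tray [(0.83, [157.0, 334.0])]
dropper [(0.59, [222.0, 290.0]), (0.49, [280.0, 247.0])]
mat [(0.9, [242.0, 252.0]), (0.34, [258.0, 211.0])]
slide_box [(0.61, [190.0, 284.0])]
0.9 [[ 9.39447792e-01  3.42692056e-01  2.12878064e-05]
 [ 3.42692057e-01 -9.39447789e-01 -7.46877380e-05]
 [-5.59611188e-06  7.74603927e-05 -9.99999997e-01]] [ 0.71774679  0.26849395 -0.4043722 ] 0.019
```

Run:
```python
import cv2
a=cv2.imread("pics/top0.png")[160:290,300:460];cv2.imwrite("pics/a.png",cv2.resize(a,None,fx=4.6,fy=4.6,interpolation=cv2.INTER_CUBIC))
a=cv2.imread("pics/scene0.png")[120:320,140:400];cv2.imwrite("pics/b.png",cv2.resize(a,None,fx=3,fy=3,interpolation=cv2.INTER_CUBIC))
```

```text
(no output)
```

View pics/a.png

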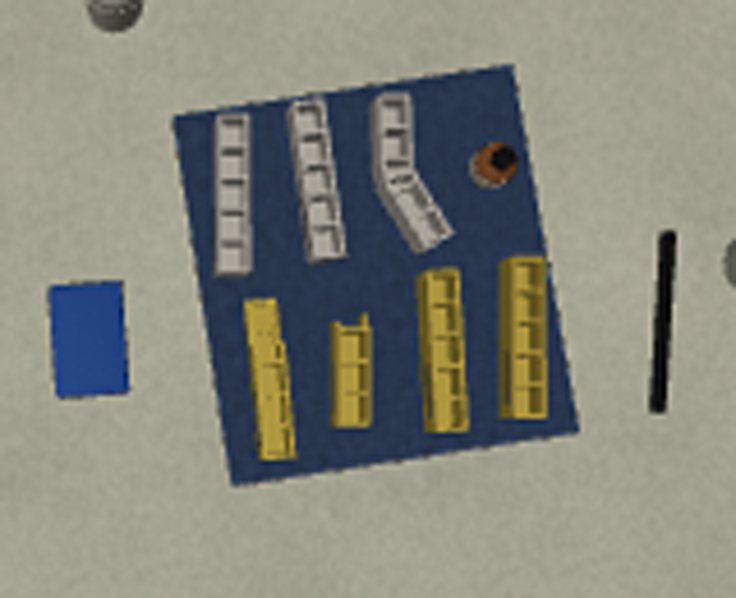

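View pics/b.png

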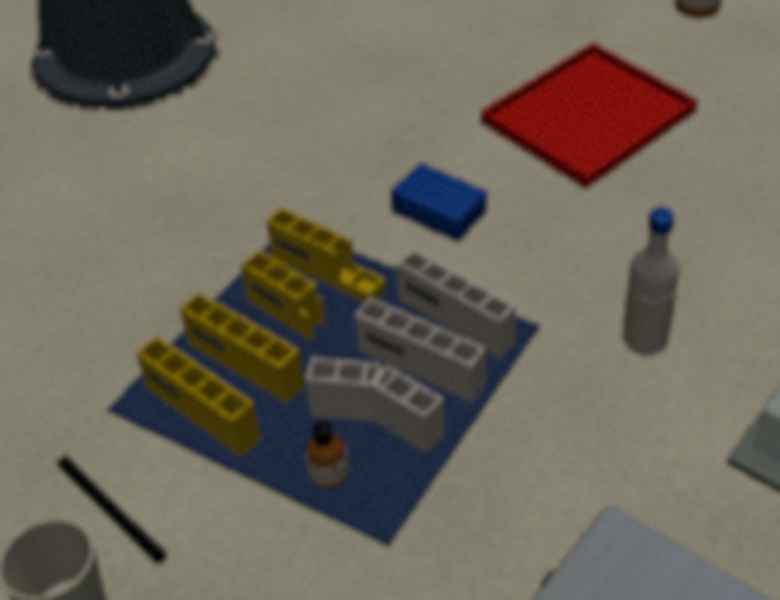

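```bash
cat > h.py <<'E'
from rig import *
import cv2,numpy as np
from scipy.optimize import minimize
def proj(c,P):
    M=np.linalg.inv(c["cam_to_world"]);P=np.atleast_2d(P)
    q=P@M[:3,:3].T+M[:3,3];f=200/np.tan(np.radians(c["vertical_fov"]/2))
    return np.c_[c["cx"]+f*q[:,0]/-q[:,2],c["cy"]-f*q[:,1]/-q[:,2]]
def back(c,uv,z):
    M=np.array(c["cam_to_world"]);f=200/np.tan(np.radians(c["vertical_fov"]/2))
    d=M[:3,:3]@[(uv[0]-c["cx"])/f,-(uv[1]-c["cy"])/f,-1];o=M[:3,3]
    return (o+d*(z-o[2])/d[2])[:2]
def box(x0,x1,y0,y1,h,z0=0,R=None,t=(0,0)):
    p=np.array([[x,y] for x in(x0,x1) for y in(y0,y1)])
    if R is not None:p=p@R.T+t
    return np.array([[*q,z] for q in p for z in(z0,h)])
def rot(a):return np.array([[np.cos(a),-np.sin(a)],[np.sin(a),np.cos(a)]])
b=np.radians(15)
MODEL={"short":[box(-.042,.031,-.012,.012,.05),box(.031,.037,-.012,.012,.034)],
 "chipped":[box(-.06,.025,-.012,.012,.05),box(.025,.06,-.012,.012,.016)],
 "bent":[box(-.003,.06,-.012,.012,.05,0,rot(-b),(0,.0078)),box(-.06,.003,-.012,.012,.05,0,rot(b),(0,.0078))],
 "sound":[box(-.06,.06,-.012,.012,.05)],"tray":[box(-.08,.08,-.095,.095,.019)]}
def mask(c,col):
    h=cv2.cvtColor(c["img"],cv2.COLOR_RGB2HSV).astype(int);H,S,V=h[...,0],h[...,1],h[...,2]
    if col=="yellow":return ((H>15)&(H<35)&(S>130)&(V>50)).astype(np.float32)
    if col=="red":return (((H<8)|(H>172))&(S>130)&(V>50)).astype(np.float32)
    return ((S<75)&(V>60)).astype(np.float32)
def sil(c,m,p,z0):
    im=np.zeros((400,640),np.uint8);k=rot(p[2])
    for B in MODEL[m]:
        P=np.c_[B[:,:2]@k.T+p[:2],B[:,2]+z0]
        h=cv2.convexHull(proj(c,P).astype(np.float32))
        cv2.fillConvexPoly(im,np.round(h*256).astype(np.int32),255,cv2.LINE_AA,8)
    return im/255.
def fit(cams,col,m,p0,z0=.003,pad=14):
    W=[]
    for c in cams:
        uv=proj(c,np.concatenate([np.c_[B[:,:2]@rot(p0[2]).T+p0[:2],B[:,2]+z0] for B in MODEL[m]]))
        l=(uv.min(0)-4).astype(int);r=(uv.max(0)+4).astype(int);W.append((c,mask(c,col),slice(l[1],r[1]),slice(l[0],r[0])))
    def cost(s):
        p=np.array(p0)+np.array(s)*[.01,.01,.1];
        return sum(np.abs(cv2.GaussianBlur(sil(c,m,p,z0)-M,(0,0),.8)[a,d]).sum() for c,M,a,d in W)
    best=min((minimize(cost,[u,0,v],method="Nelder-Mead",options=dict(xatol=.01,fatol=.05,initial_simplex=np.array([u,0,v])+np.r_[np.zeros((1,3)),np.eye(3)])) for u in(0,) for v in(-1,.5)),key=lambda r:r.fun)
    return np.array(p0)+best.x*[.01,.01,.1],best.fun
def go(x,y,yaw):
    """tool-frame shift (cm) and roll (rad) to reach x,y with tool closing axis perpendicular to world yaw of the rack"""
    s=read_state();R=np.array(s["tcp_rot"]);d=R[:2,:2].T@(np.array([x,y])-s["position"][:2])*100
    a=np.arctan2(R[1,0],R[0,0]);r=-((yaw-a+np.pi/2)%np.pi-np.pi/2)
    print("pos",np.round(s["position"],4),"tx,ty cm",np.round(d,2),"roll",round(r,3),"j6",s["joint_positions"][5],"yaw",round(a,3))
E
cat > m.py <<'E'
from h import *
T=capture("top");S=capture("scene")
for n,pt,z in(("wash",(115,10),.16),("dropper",(500,158),.066),("box",(90,340),.03)):print(n,back(T,(300+pt[0]/4.6,160+pt[1]/4.6),z).round(3))
def bk(u,v,z=.04):return back(T,(300+u/4.6,160+v/4.6),z)
for n,col,c,e in(("chipped","yellow",(272,380),((275,460),(260,298))),("short","yellow",(352,375),((352,428),(352,320))),("bent","white",(405,172),None),("sound","white",(325,180),((325,260),(308,100)))):
    p=bk(*c)
    if e: d=bk(*e[1])-bk(*e[0]);a=np.arctan2(d[1],d[0])
    else: a=0.0
    for aa in ((a,a+np.pi) if n=="bent" else (a,)):
        for cams in((T,S),(T,),(S,)):
            print(n,len(cams),*[np.round(v,4) for v in fit(cams,col,n,(*p,aa))])
M=mask(T,"red").astype(np.uint8);k=cv2.connectedComponentsWithStats(M);i=1+k[2][1:,4].argmax();p=back(T,k[3][i],.015)
for cams in((T,S),(T,),(S,)):print("tray",*[np.round(v,4) for v in fit(cams,"red","tray",(*p,.1),0.)])
go(.4,0,0)
E
python3 m.py
```

```text
wash [ 0.692 -0.021]
dropper [ 0.596 -0.307]
box [ 0.467 -0.   ]
chipped 2 [ 0.4365 -0.1365  0.1187] 538.5736
chipped 1 [ 0.4383 -0.1327  0.0495] 77.024
chipped 1 [ 0.4358 -0.1375  0.2094] 447.6455
short 2 [ 0.4439 -0.1905 -0.0577] 525.897
short 1 [ 0.4442 -0.1942 -0.029 ] 72.5083
short 1 [ 0.4379 -0.1891 -0.1587] 445.1706
bent 2 [ 0.5913 -0.2365  0.2731] 507.3798
bent 1 [ 0.5927 -0.2387  0.2646] 99.3346
bent 1 [ 0.5901 -0.2346  0.3101] 368.0549
bent 2 [ 0.5856 -0.2246  3.8887] 661.2072
bent 1 [ 0.6215 -0.2298  3.336 ] 196.6555
bent 1 [ 0.584  -0.2228  3.9333] 401.2276
sound 2 [ 0.5877 -0.1706  0.1278] 1129.2862
sound 1 [ 0.589  -0.1722  0.0987] 100.9884
sound 1 [ 0.5868 -0.1678  0.1925] 999.6146
tray [ 0.5045  0.2305 -0.1476] 468.1552
tray [ 0.5064  0.2278 -0.142 ] 181.2911
tray [ 0.5013  0.2357 -0.142 ] 268.8314
pos [ 0.2142 -0.5871  0.2416] tx,ty cm [ 37.57 -48.79] roll 0.35 j6 -10.226490255066292 yaw 0.35
```

```bash
cat > ov.py <<'E'
from h import *
import sys
def overlay(c,items,r,f,name):
    im=cv2.resize(c["img"][r[0]:r[1],r[2]:r[3],::-1],None,fx=f,fy=f,interpolation=cv2.INTER_CUBIC)
    for m,p,z in items:
        for B in MODEL[m]:
            P=np.c_[B[:,:2]@rot(p[2]).T+p[:2],B[:,2]+z]
            h=cv2.convexHull(((proj(c,P)+.5-[r[2],r[0]])*f).astype(np.float32))
            cv2.polylines(im,[h.astype(np.int32)],True,(0,255,0),1)
    cv2.imwrite(name,im)
E
python3 - <<'E'
from ov import *
I=[("chipped",(.4383,-.1327,.0495),.003),("short",(.4442,-.1942,-.029),.003),("bent",(.5927,-.2387,.2646),.003),("sound",(.589,-.1722,.0987),.003),("tray",(.5064,.2278,-.142),0)]
T=capture("top");S=capture("scene")
overlay(T,I,(165,285,225,425),4,"pics/c.png");overlay(S,I,(130,310,200,390),4,"pics/d.png")
a=cv2.imread("pics/c.png");b=cv2.imread("pics/d.png")
E
```

```text
(no output)
```

View pics/c.png

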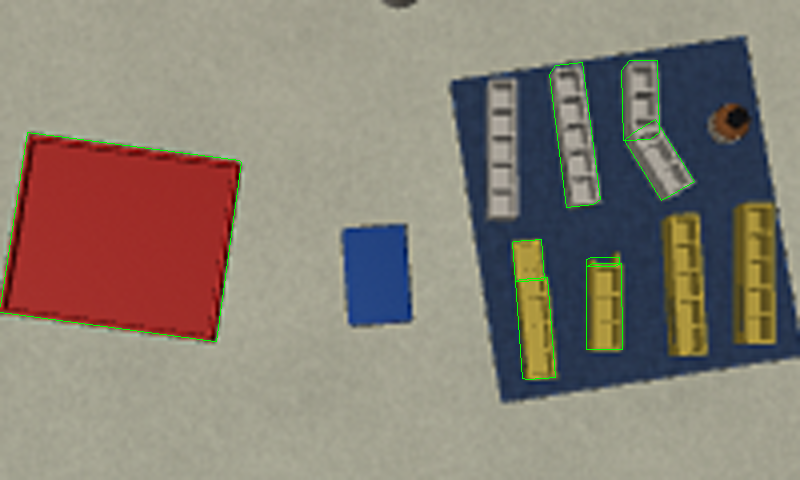

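View pics/d.png

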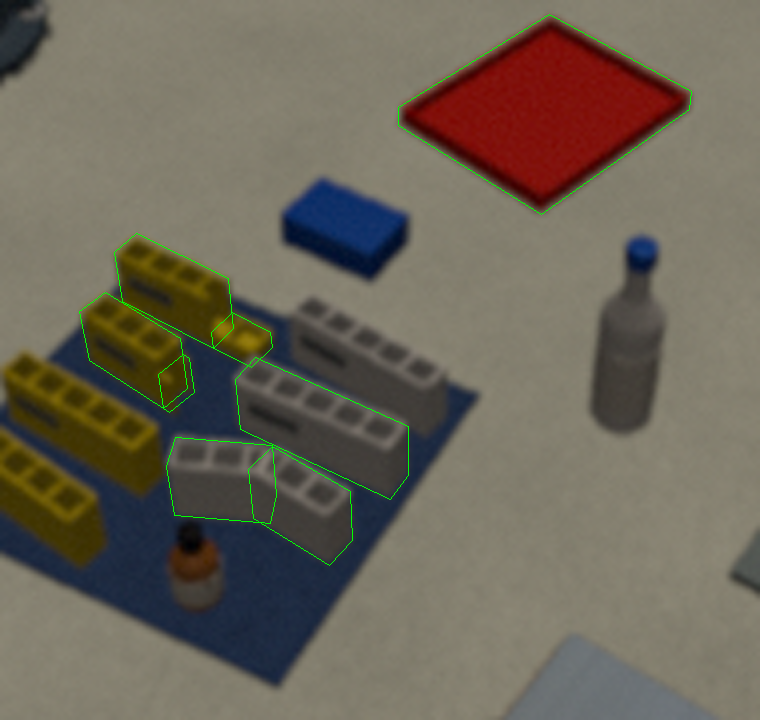

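```bash
python3 -c "
from h import *
go(.439,-.194,-.029)"
```

```text
pos [ 0.2142 -0.5871  0.2416] tx,ty cm [ 34.59 -29.23] roll 0.379 j6 -10.22550368239273 yaw 0.35
```

```bash
python3 -m jog '[{"tx":3.46,"ty":-2.92,"jaw":0.5},{"tx":3.46,"ty":-2.92,"jaw":0.5},{"tx":3.46,"ty":-2.92,"jaw":0.5},{"tx":3.46,"ty":-2.92,"jaw":0.5},{"tx":3.46,"ty":-2.92,"jaw":0.5},{"tx":3.46,"ty":-2.92,"jaw":0.5},{"tx":3.46,"ty":-2.92,"jaw":0.5},{"tx":3.46,"ty":-2.92,"jaw":0.5}]'; python3 -m jog '[{"tx":3.46,"ty":-2.92,"jaw":0.5},{"tx":3.46,"ty":-2.92,"jaw":0.5},{"tz":3,"roll":0.12,"jaw":0.5},{"tz":3,"roll":0.12,"jaw":0.5},{"tz":3,"roll":0.14,"jaw":0.5},{"tz":3,"jaw":0.5},{"jaw":0.5},{"jaw":0.5}]'; python3 -c "
from h import *
go(.439,-.194,-.029)"
```

```text
pos [ 0.2142 -0.5871  0.2416] tx,ty cm [ 34.59 -29.23] roll 0.379 j6 -10.22550368239273 yaw 0.35$[0]: bad value
$[0]: bad value
```

```bash
python3 -m jog '[{"tx":0,"ty":0,"tz":0,"roll":0,"jaw":0.5}]'; python3 -m jog '[{"tx":0.5,"ty":0,"tz":0,"roll":0,"jaw":0.5}]'; python3 -m jog --help | head -30
```

```text
time_s: 1.2
position: [0.2142, -0.5871, 0.2415]
tcp_rot: [[0.939, 0.343, -0.0], [0.343, -0.939, 0.0], [0.0, -0.0, -1.0]]
force: [-0.4, -0.3, 0.1]
opening: 0.965
grasp_force: 0.0
time_s: 1.3
position: [0.2186, -0.5856, 0.2415]
tcp_rot: [[0.94, 0.342, -0.0], [0.342, -0.94, -0.0], [-0.0, 0.0, -1.0]]
force: [0.3, -1.5, 0.5]
opening: 0.893
grasp_force: 0.0invalid input: not JSON, or not a number
```

All keys are required in every row.

```bash
python3 -m jog '[{"tx":3.4,"ty":-2.92,"tz":0,"roll":0,"jaw":0.5},{"tx":3.4,"ty":-2.92,"tz":0,"roll":0,"jaw":0.5},{"tx":3.4,"ty":-2.92,"tz":0,"roll":0,"jaw":0.5},{"tx":3.4,"ty":-2.92,"tz":0,"roll":0,"jaw":0.5},{"tx":3.4,"ty":-2.92,"tz":0,"roll":0,"jaw":0.5},{"tx":3.4,"ty":-2.92,"tz":0,"roll":0,"jaw":0.5},{"tx":3.4,"ty":-2.92,"tz":0,"roll":0,"jaw":0.5},{"tx":3.4,"ty":-2.92,"tz":0,"roll":0,"jaw":0.5}]' >/dev/null; python3 -m jog '[{"tx":3.4,"ty":-2.92,"tz":0,"roll":0,"jaw":0.5},{"tx":3.4,"ty":-2.92,"tz":0,"roll":0,"jaw":0.5},{"tx":0,"ty":0,"tz":3,"roll":0.12,"jaw":0.5},{"tx":0,"ty":0,"tz":3,"roll":0.12,"jaw":0.5},{"tx":0,"ty":0,"tz":3,"roll":0.14,"jaw":0.5},{"tx":0,"ty":0,"tz":3,"roll":0,"jaw":0.5},{"tx":0,"ty":0,"tz":0,"roll":0,"jaw":0.5},{"tx":0,"ty":0,"tz":0,"roll":0,"jaw":0.5}]'; python3 -c "
from h import *
go(.439,-.194,-.029)"
```

```text
time_s: 2.9
position: [0.4384, -0.1944, 0.1217]
tcp_rot: [[1.0, -0.03, -0.001], [-0.03, -1.0, 0.001], [-0.001, -0.001, -1.0]]
force: [-0.3, -1.0, 0.6]
opening: 0.499
grasp_force: 0.0
pos [ 0.4384 -0.1944  0.1217] tx,ty cm [ 0.06 -0.05] roll -0.001 j6 54.403761305730015 yaw -0.03
```

```bash
python3 -m jog '[{"tx":0,"ty":0,"tz":3,"roll":0,"jaw":0.5},{"tx":0,"ty":0,"tz":3,"roll":0,"jaw":0.5},{"tx":0,"ty":0,"tz":1.5,"roll":0,"jaw":0.5},{"tx":0,"ty":0,"tz":0.55,"roll":0,"jaw":0.5},{"tx":0,"ty":0,"tz":0,"roll":0,"jaw":0.5}]'; python3 -m jog '[{"tx":0,"ty":0,"tz":0,"roll":0,"jaw":0.1},{"tx":0,"ty":0,"tz":0,"roll":0,"jaw":0.1},{"tx":0,"ty":0,"tz":0,"roll":0,"jaw":0.1},{"tx":0,"ty":0,"tz":0,"roll":0,"jaw":0.1},{"tx":0,"ty":0,"tz":0,"roll":0,"jaw":0.1},{"tx":0,"ty":0,"tz":0,"roll":0,"jaw":0.1}]'
```

```text
time_s: 3.4
position: [0.439, -0.1951, 0.0418]
tcp_rot: [[1.0, -0.03, 0.001], [-0.03, -1.0, -0.001], [0.001, 0.001, -1.0]]
force: [-0.7, -0.2, -0.3]
opening: 0.498
grasp_force: 0.0
time_s: 4.0
position: [0.4386, -0.1948, 0.0418]
tcp_rot: [[1.0, -0.03, 0.001], [-0.03, -1.0, -0.001], [0.001, 0.001, -1.0]]
force: [-1.2, 1.1, 6.9]
opening: 0.277
grasp_force: 30.0
```

```bash
python3 -m jog '[{"tx":0,"ty":0,"tz":-1,"roll":0,"jaw":0.1},{"tx":0,"ty":0,"tz":-2,"roll":0,"jaw":0.1},{"tx":0,"ty":0,"tz":-3,"roll":0,"jaw":0.1},{"tx":0,"ty":0,"tz":-3,"roll":0,"jaw":0.1},{"tx":0,"ty":0,"tz":-1,"roll":0,"jaw":0.1},{"tx":0,"ty":0,"tz":0,"roll":0,"jaw":0.1}]';python3 - <<'E'
from ov import *
go(.509,.287,-.145)
T=capture("top");S=capture("scene")
cv2.imwrite("pics/e.png",cv2.resize(S["img"][100:320,150:400,::-1],None,fx=2.6,fy=2.6))
E
```

```text
time_s: 4.6
position: [0.439, -0.1951, 0.1426]
tcp_rot: [[1.0, -0.03, 0.003], [-0.03, -1.0, -0.002], [0.003, 0.002, -1.0]]
force: [0.4, -0.2, -0.8]
opening: 0.273
grasp_force: 30.0
pos [ 0.439  -0.1951  0.1426] tx,ty cm [  5.55 -48.4 ] roll 0.115 j6 54.4072447809248 yaw -0.03
```

View pics/e.png

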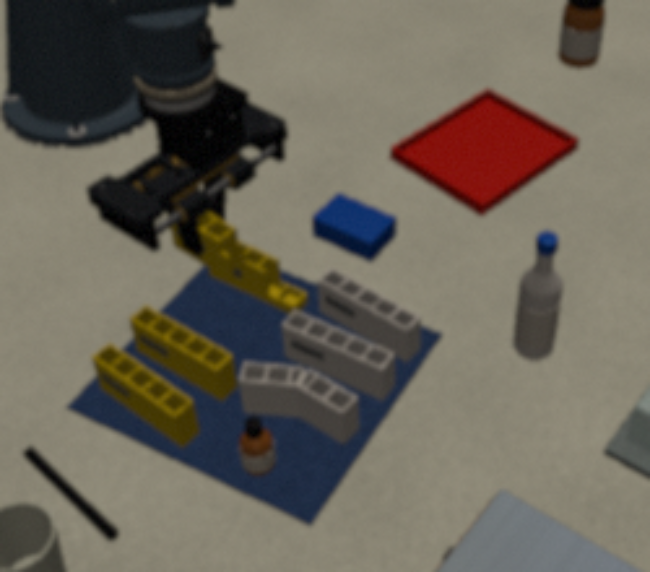

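```bash
python3 -m jog '[{"tx":0.25,"ty":-2.2,"tz":0,"roll":0,"jaw":0.1},{"tx":0.5,"ty":-4.4,"tz":0,"roll":0,"jaw":0.1},{"tx":0.5,"ty":-4.4,"tz":0,"roll":0,"jaw":0.1},{"tx":0.5,"ty":-4.4,"tz":0,"roll":0,"jaw":0.1},{"tx":0.5,"ty":-4.4,"tz":0,"roll":0,"jaw":0.1},{"tx":0.5,"ty":-4.4,"tz":0,"roll":0,"jaw":0.1},{"tx":0.5,"ty":-4.4,"tz":0,"roll":0,"jaw":0.1},{"tx":0.5,"ty":-4.4,"tz":0,"roll":0,"jaw":0.1}]' >/dev/null; python3 -m jog '[{"tx":0.5,"ty":-4.4,"tz":0,"roll":0,"jaw":0.1},{"tx":0.5,"ty":-4.4,"tz":0,"roll":0,"jaw":0.1},{"tx":0.5,"ty":-4.4,"tz":0,"roll":0,"jaw":0.1},{"tx":0.3,"ty":-2.2,"tz":0,"roll":0.06,"jaw":0.1},{"tx":0,"ty":0,"tz":0,"roll":0.055,"jaw":0.1},{"tx":0,"ty":0,"tz":0,"roll":0,"jaw":0.1},{"tx":0,"ty":0,"tz":0,"roll":0,"jaw":0.1}]';python3 - <<'E'
from ov import *
go(.509,.287,-.145)
E
```

```text
time_s: 6.2
position: [0.5072, 0.287, 0.1394]
tcp_rot: [[0.99, -0.144, -0.003], [-0.144, -0.99, -0.001], [-0.003, 0.002, -1.0]]
force: [-0.3, -0.1, -0.9]
opening: 0.272
grasp_force: 30.0
pos [0.5072 0.287  0.1394] tx,ty cm [ 0.17 -0.03] roll 0.001 j6 116.78711881366544 yaw -0.144
```

```bash
python3 -m jog '[{"tx":0.17,"ty":0,"tz":2,"roll":0,"jaw":0.1},{"tx":0,"ty":0,"tz":3,"roll":0,"jaw":0.1},{"tx":0,"ty":0,"tz":2.5,"roll":0,"jaw":0.1},{"tx":0,"ty":0,"tz":1,"roll":0,"jaw":0.1},{"tx":0,"ty":0,"tz":0,"roll":0,"jaw":0.1},{"tx":0,"ty":0,"tz":0,"roll":0,"jaw":0.1}]'
```

```text
time_s: 6.8
position: [0.5106, 0.2871, 0.0565]
tcp_rot: [[0.989, -0.145, 0.001], [-0.145, -0.989, 0.0], [0.001, -0.0, -1.0]]
force: [-0.2, 0.2, 0.1]
opening: 0.275
grasp_force: 30.0
```

```bash
python3 -m jog '[{"tx":0,"ty":0,"tz":0.3,"roll":0,"jaw":0.1},{"tx":0,"ty":0,"tz":0.2,"roll":0,"jaw":0.1},{"tx":0,"ty":0,"tz":0.2,"roll":0,"jaw":0.1},{"tx":0,"ty":0,"tz":0,"roll":0,"jaw":0.1},{"tx":0,"ty":0,"tz":0,"roll":0,"jaw":0.1}]'
```

```text
time_s: 7.3
position: [0.51, 0.2873, 0.0492]
tcp_rot: [[0.989, -0.145, 0.0], [-0.145, -0.989, 0.0], [0.0, -0.0, -1.0]]
force: [0.1, -0.4, -0.1]
opening: 0.272
grasp_force: 30.0
```

```bash
python3 -m jog '[{"tx":0,"ty":0,"tz":0.2,"roll":0,"jaw":0.1},{"tx":0,"ty":0,"tz":0.2,"roll":0,"jaw":0.1},{"tx":0,"ty":0,"tz":0.1,"roll":0,"jaw":0.1},{"tx":0,"ty":0,"tz":0,"roll":0,"jaw":0.1},{"tx":0,"ty":0,"tz":0,"roll":0,"jaw":0.1}]'
```

```text
time_s: 7.8
position: [0.51, 0.2873, 0.044]
tcp_rot: [[0.989, -0.145, -0.0], [-0.145, -0.989, -0.0], [-0.0, 0.0, -1.0]]
force: [0.2, 0.4, -0.1]
opening: 0.275
grasp_force: 30.0
```

```bash
python3 -m jog '[{"tx":0,"ty":0,"tz":0.05,"roll":0,"jaw":0.1},{"tx":0,"ty":0,"tz":0,"roll":0,"jaw":0.1},{"tx":0,"ty":0,"tz":0,"roll":0,"jaw":0.1}]'
```

```text
time_s: 8.1
position: [0.51, 0.2873, 0.0438]
tcp_rot: [[0.989, -0.145, 0.0], [-0.145, -0.989, 0.0], [0.0, -0.0, -1.0]]
force: [-0.4, 1.0, 3.5]
opening: 0.271
grasp_force: 30.0
```

Contact. Open and retreat.

```bash
python3 -m jog '[{"tx":0,"ty":0,"tz":0,"roll":0,"jaw":0.43},{"tx":0,"ty":0,"tz":0,"roll":0,"jaw":0.43},{"tx":0,"ty":0,"tz":0,"roll":0,"jaw":0.43},{"tx":0,"ty":0,"tz":0,"roll":0,"jaw":0.43},{"tx":0,"ty":0,"tz":-1,"roll":0,"jaw":0.43},{"tx":0,"ty":0,"tz":-3,"roll":0,"jaw":0.43},{"tx":0,"ty":0,"tz":-3,"roll":0,"jaw":0.43},{"tx":0,"ty":0,"tz":-2,"roll":0,"jaw":0.43}]'; python3 -c "
from h import *
go(.430,-.133,.0495)"
```

```text
time_s: 8.9
position: [0.5109, 0.2876, 0.1361]
tcp_rot: [[0.989, -0.145, 0.003], [-0.145, -0.989, 0.001], [0.003, -0.001, -1.0]]
force: [0.8, -0.1, 0.1]
opening: 0.429
grasp_force: 0.0
pos [0.5109 0.2876 0.1361] tx,ty cm [-1.92 42.79] roll -0.195 j6 116.77991059291556 yaw -0.145
```

```bash
python3 -m jog '[{"tx":-0.1,"ty":2.2,"tz":0,"roll":0,"jaw":0.5},{"tx":-0.2,"ty":4.5,"tz":0,"roll":0,"jaw":0.5},{"tx":-0.2,"ty":4.5,"tz":0,"roll":0,"jaw":0.5},{"tx":-0.2,"ty":4.5,"tz":0,"roll":0,"jaw":0.5},{"tx":-0.2,"ty":4.5,"tz":0,"roll":0,"jaw":0.5},{"tx":-0.2,"ty":4.5,"tz":0,"roll":0,"jaw":0.5},{"tx":-0.2,"ty":4.5,"tz":0,"roll":0,"jaw":0.5},{"tx":-0.2,"ty":4.5,"tz":0,"roll":0,"jaw":0.5}]' >/dev/null; python3 -m jog '[{"tx":-0.2,"ty":4.5,"tz":0,"roll":0,"jaw":0.5},{"tx":-0.2,"ty":4.5,"tz":0,"roll":0,"jaw":0.5},{"tx":-0.1,"ty":0.2,"tz":0,"roll":-0.1,"jaw":0.5},{"tx":0,"ty":0,"tz":2,"roll":-0.095,"jaw":0.5},{"tx":0,"ty":0,"tz":0,"roll":0,"jaw":0.5},{"tx":0,"ty":0,"tz":0,"roll":0,"jaw":0.5}]';python3 - <<'E'
from ov import *
go(.430,-.133,.0495)
E
```

```text
time_s: 10.3
position: [0.428, -0.1342, 0.1139]
tcp_rot: [[0.999, 0.048, -0.0], [0.048, -0.999, 0.0], [-0.0, -0.0, -1.0]]
force: [0.0, 0.1, 0.3]
opening: 0.502
grasp_force: 0.0
pos [ 0.428  -0.1342  0.1139] tx,ty cm [ 0.2  -0.11] roll -0.002 j6 55.52450401916924 yaw 0.048
```

```bash
python3 -m jog '[{"tx":0.2,"ty":-0.1,"tz":3,"roll":0,"jaw":0.5},{"tx":0,"ty":0,"tz":2.5,"roll":0,"jaw":0.5},{"tx":0,"ty":0,"tz":1.3,"roll":0,"jaw":0.5},{"tx":0,"ty":0,"tz":0.45,"roll":0,"jaw":0.5},{"tx":0,"ty":0,"tz":0,"roll":0,"jaw":0.5}]'; python3 -m jog '[{"tx":0,"ty":0,"tz":0,"roll":0,"jaw":0.1},{"tx":0,"ty":0,"tz":0,"roll":0,"jaw":0.1},{"tx":0,"ty":0,"tz":0,"roll":0,"jaw":0.1},{"tx":0,"ty":0,"tz":0,"roll":0,"jaw":0.1},{"tx":0,"ty":0,"tz":0,"roll":0,"jaw":0.1},{"tx":0,"ty":0,"tz":0,"roll":0,"jaw":0.1}]'
```

```text
time_s: 10.8
position: [0.4304, -0.1329, 0.0412]
tcp_rot: [[0.999, 0.05, -0.0], [0.05, -0.999, 0.0], [-0.0, -0.0, -1.0]]
force: [-1.1, 0.5, 0.9]
opening: 0.499
grasp_force: 0.0
time_s: 11.4
position: [0.4304, -0.1334, 0.0417]
tcp_rot: [[0.999, 0.05, 0.001], [0.05, -0.999, -0.001], [0.001, 0.001, -1.0]]
force: [-0.6, 0.4, 6.4]
opening: 0.274
grasp_force: 30.0
```

```bash
python3 -m jog '[{"tx":0,"ty":0,"tz":-1,"roll":0,"jaw":0.1},{"tx":0,"ty":0,"tz":-2,"roll":0,"jaw":0.1},{"tx":0,"ty":0,"tz":-3,"roll":0,"jaw":0.1},{"tx":0,"ty":0,"tz":-3,"roll":0,"jaw":0.1},{"tx":0,"ty":0,"tz":-2,"roll":0,"jaw":0.1},{"tx":0,"ty":0,"tz":0,"roll":0,"jaw":0.1},{"tx":0,"ty":0,"tz":0,"roll":0,"jaw":0.1}]';python3 - <<'E'
from ov import *
go(.498,.233,-.145)
T=capture("top")
M=MODEL;p=(.5149,.2866,-.145)
print(fit((T,),"yellow","short",p,.005) , fit((T,),"yellow","chipped",(.4375,-.133,.05),.1))
E
```

```text
time_s: 12.1
position: [0.43, -0.1331, 0.1514]
tcp_rot: [[0.999, 0.05, 0.001], [0.05, -0.999, -0.0], [0.001, 0.0, -1.0]]
force: [0.1, 0.2, -1.0]
opening: 0.275
grasp_force: 30.0
pos [ 0.43   -0.1331  0.1514] tx,ty cm [  8.62 -36.23] roll 0.195 j6 55.668190291956066 yaw 0.05
(array([ 0.51537208,  0.28549928, -0.19469161]), np.float64(76.09882248831764)) (array([ 0.43716164, -0.25533196,  1.70203475]), np.float64(33.02146957080444))
```

```bash
python3 -m jog '[{"tx":0.5,"ty":-2.2,"tz":0,"roll":0,"jaw":0.1},{"tx":1,"ty":-4.2,"tz":0,"roll":0,"jaw":0.1},{"tx":1,"ty":-4.2,"tz":0,"roll":0,"jaw":0.1},{"tx":1,"ty":-4.2,"tz":0,"roll":0,"jaw":0.1},{"tx":1,"ty":-4.2,"tz":0,"roll":0,"jaw":0.1},{"tx":1,"ty":-4.2,"tz":0,"roll":0,"jaw":0.1},{"tx":1,"ty":-4.2,"tz":0,"roll":0,"jaw":0.1},{"tx":1,"ty":-4.2,"tz":0,"roll":0,"jaw":0.1}]' >/dev/null; python3 -m jog '[{"tx":0.8,"ty":-3.2,"tz":0,"roll":0,"jaw":0.1},{"tx":0.3,"ty":-1.4,"tz":0,"roll":0.1,"jaw":0.1},{"tx":0,"ty":0,"tz":0,"roll":0.095,"jaw":0.1},{"tx":0,"ty":0,"tz":0,"roll":0,"jaw":0.1},{"tx":0,"ty":0,"tz":0,"roll":0,"jaw":0.1}]';python3 - <<'E'
from ov import *
go(.498,.233,-.145)
E
```

```text
time_s: 13.45
position: [0.4971, 0.2323, 0.1497]
tcp_rot: [[0.99, -0.143, -0.003], [-0.143, -0.99, -0.001], [-0.003, 0.001, -1.0]]
force: [0.6, -0.0, -0.2]
opening: 0.273
grasp_force: 30.0
pos [0.4971 0.2323 0.1497] tx,ty cm [ 0.08 -0.08] roll 0.002 j6 111.59088575439908 yaw -0.143
```

```bash
python3 -m jog '[{"tx":0,"ty":0,"tz":2,"roll":0,"jaw":0.1},{"tx":0,"ty":0,"tz":3.5,"roll":0,"jaw":0.1},{"tx":0,"ty":0,"tz":3,"roll":0,"jaw":0.1},{"tx":0,"ty":0,"tz":1.2,"roll":0,"jaw":0.1},{"tx":0,"ty":0,"tz":0,"roll":0,"jaw":0.1},{"tx":0,"ty":0,"tz":0,"roll":0,"jaw":0.1}]'
```

```text
time_s: 14.05
position: [0.4985, 0.2325, 0.0545]
tcp_rot: [[0.989, -0.145, 0.001], [-0.145, -0.989, 0.0], [0.001, -0.0, -1.0]]
force: [-0.2, -0.8, -0.6]
opening: 0.272
grasp_force: 30.0
```

```bash
python3 -m jog '[{"tx":0,"ty":0,"tz":0.4,"roll":0,"jaw":0.1},{"tx":0,"ty":0,"tz":0.3,"roll":0,"jaw":0.1},{"tx":0,"ty":0,"tz":0.2,"roll":0,"jaw":0.1},{"tx":0,"ty":0,"tz":0.1,"roll":0,"jaw":0.1},{"tx":0,"ty":0,"tz":0.05,"roll":0,"jaw":0.1},{"tx":0,"ty":0,"tz":0,"roll":0,"jaw":0.1},{"tx":0,"ty":0,"tz":0,"roll":0,"jaw":0.1}]'
```

```text
time_s: 14.75
position: [0.498, 0.2327, 0.0437]
tcp_rot: [[0.989, -0.145, 0.0], [-0.145, -0.989, 0.0], [0.0, -0.0, -1.0]]
force: [-0.7, 1.0, 1.1]
opening: 0.271
grasp_force: 30.0
```

```bash
python3 -m jog '[{"tx":0,"ty":0,"tz":0.05,"roll":0,"jaw":0.1},{"tx":0,"ty":0,"tz":0,"roll":0,"jaw":0.1},{"tx":0,"ty":0,"tz":0,"roll":0,"jaw":0.1}]'; python3 -m jog '[{"tx":0,"ty":0,"tz":0,"roll":0,"jaw":0.43},{"tx":0,"ty":0,"tz":0,"roll":0,"jaw":0.43},{"tx":0,"ty":0,"tz":0,"roll":0,"jaw":0.43},{"tx":0,"ty":0,"tz":0,"roll":0,"jaw":0.43},{"tx":0,"ty":0,"tz":-1,"roll":0,"jaw":0.43},{"tx":0,"ty":0,"tz":-3,"roll":0,"jaw":0.43},{"tx":0,"ty":0,"tz":-3,"roll":0,"jaw":0.43},{"tx":0,"ty":0,"tz":-3,"roll":0,"jaw":0.43}]'; python3 -c "
from h import *
go(.570,-.2433,.526)
T=capture('top');print(fit((T,),'white','bent',(.5927,-.2387,.2646)))"
```

```text
time_s: 15.05
position: [0.498, 0.2327, 0.0437]
tcp_rot: [[0.989, -0.145, 0.0], [-0.145, -0.989, 0.0], [0.0, -0.0, -1.0]]
force: [-1.2, 0.4, 5.4]
opening: 0.279
grasp_force: 30.0
time_s: 15.85
position: [0.4978, 0.2326, 0.1445]
tcp_rot: [[0.989, -0.145, -0.0], [-0.145, -0.989, -0.0], [-0.0, 0.0, -1.0]]
force: [0.2, -0.3, -0.5]
opening: 0.429
grasp_force: 0.0
pos [0.4978 0.2326 0.1445] tx,ty cm [14.03 46.04] roll -0.671 j6 111.70657393978675 yaw -0.145
(array([ 0.59217892, -0.23821149,  0.24979797]), np.float64(113.06449698663201))
```

```bash
python3 -m jog '[{"tx":0.7,"ty":2.1,"tz":0,"roll":0,"jaw":0.5},{"tx":1.3,"ty":4.3,"tz":0,"roll":0,"jaw":0.5},{"tx":1.3,"ty":4.3,"tz":0,"roll":0,"jaw":0.5},{"tx":1.3,"ty":4.3,"tz":0,"roll":0,"jaw":0.5},{"tx":1.3,"ty":4.3,"tz":0,"roll":0,"jaw":0.5},{"tx":1.3,"ty":4.3,"tz":0,"roll":0,"jaw":0.5},{"tx":1.3,"ty":4.3,"tz":0,"roll":0,"jaw":0.5},{"tx":1.3,"ty":4.3,"tz":0,"roll":0,"jaw":0.5}]' >/dev/null; python3 -m jog '[{"tx":1.3,"ty":4.3,"tz":0,"roll":0,"jaw":0.5},{"tx":1.3,"ty":4.3,"tz":0,"roll":0,"jaw":0.5},{"tx":1.6,"ty":5.2,"tz":0,"roll":0,"jaw":0.5},{"tx":0,"ty":0,"tz":0,"roll":-0.14,"jaw":0.5},{"tx":0,"ty":0,"tz":0,"roll":-0.14,"jaw":0.5},{"tx":0,"ty":0,"tz":0,"roll":-0.14,"jaw":0.5},{"tx":0,"ty":0,"tz":0,"roll":-0.14,"jaw":0.5},{"tx":0,"ty":0,"tz":0,"roll":-0.11,"jaw":0.5}]';python3 - <<'E'
from ov import *
go(.570,-.2433,.52)
E
```

```text
time_s: 17.5
position: [0.5691, -0.2385, 0.1434]
tcp_rot: [[0.863, 0.505, 0.0], [0.505, -0.863, -0.0], [0.0, 0.0, -1.0]]
force: [0.3, 0.4, 0.3]
opening: 0.498
grasp_force: 0.0
pos [ 0.5691 -0.2385  0.1434] tx,ty cm [-0.17  0.46] roll 0.01 j6 26.555054038641444 yaw 0.53
```

```bash
python3 -m jog '[{"tx":-0.2,"ty":0.4,"tz":0,"roll":0.01,"jaw":0.5},{"tx":0,"ty":0,"tz":3,"roll":0,"jaw":0.5},{"tx":0,"ty":0,"tz":4,"roll":0,"jaw":0.5},{"tx":0,"ty":0,"tz":2.5,"roll":0,"jaw":0.5},{"tx":0,"ty":0,"tz":0.7,"roll":0,"jaw":0.5},{"tx":0,"ty":0,"tz":0,"roll":0,"jaw":0.5}]'; python3 -m jog '[{"tx":0,"ty":0,"tz":0,"roll":0,"jaw":0.1},{"tx":0,"ty":0,"tz":0,"roll":0,"jaw":0.1},{"tx":0,"ty":0,"tz":0,"roll":0,"jaw":0.1},{"tx":0,"ty":0,"tz":0,"roll":0,"jaw":0.1},{"tx":0,"ty":0,"tz":0,"roll":0,"jaw":0.1},{"tx":0,"ty":0,"tz":0,"roll":0,"jaw":0.1}]'
```

```text
time_s: 18.1
position: [0.5691, -0.2428, 0.0402]
tcp_rot: [[0.871, 0.491, -0.002], [0.491, -0.871, 0.001], [-0.001, -0.002, -1.0]]
force: [-0.3, 0.6, 0.9]
opening: 0.5
grasp_force: 0.0
time_s: 18.7
position: [0.5701, -0.2431, 0.0424]
tcp_rot: [[0.87, 0.492, 0.001], [0.492, -0.87, -0.001], [0.001, 0.001, -1.0]]
force: [-0.8, 1.1, 6.4]
opening: 0.272
grasp_force: 30.0
```

```bash
python3 -m jog '[{"tx":0,"ty":0,"tz":-1,"roll":0,"jaw":0.1},{"tx":0,"ty":0,"tz":-2,"roll":0,"jaw":0.1},{"tx":0,"ty":0,"tz":-3,"roll":0,"jaw":0.1},{"tx":0,"ty":0,"tz":-3,"roll":0,"jaw":0.1},{"tx":0,"ty":0,"tz":-2,"roll":0,"jaw":0.1},{"tx":0,"ty":0,"tz":0,"roll":0,"jaw":0.1},{"tx":0,"ty":0,"tz":0,"roll":0,"jaw":0.1}]';python3 - <<'E'
from ov import *
go(.4743,.1766,.117)
S=capture("scene");cv2.imwrite("pics/f.png",cv2.resize(S["img"][100:320,150:400,::-1],None,fx=2.6,fy=2.6))
E
```

```text
time_s: 19.4
position: [0.5693, -0.2428, 0.1512]
tcp_rot: [[0.87, 0.492, 0.0], [0.492, -0.87, -0.0], [0.0, 0.0, -1.0]]
force: [-0.9, 0.1, -1.3]
opening: 0.273
grasp_force: 30.0
pos [ 0.5693 -0.2428  0.1512] tx,ty cm [ 12.38 -41.18] roll 0.398 j6 27.07967651068975 yaw 0.515
```

View pics/f.png

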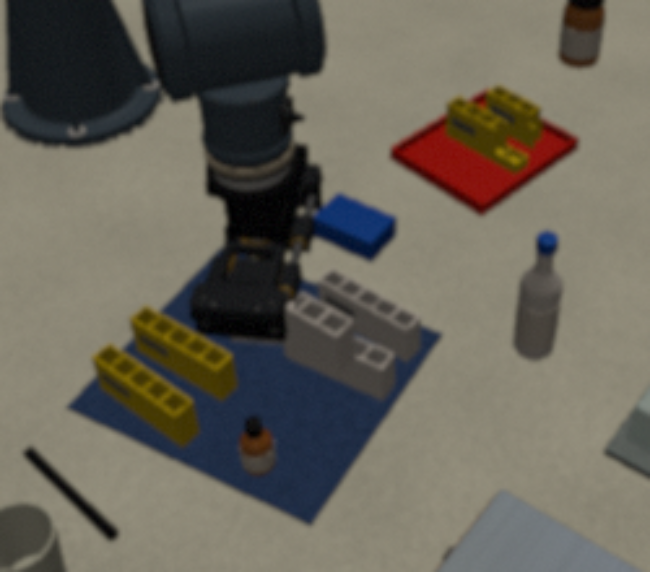

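```bash
python3 -m jog '[{"tx":0.6,"ty":-2,"tz":0,"roll":0,"jaw":0.1},{"tx":1.3,"ty":-4.3,"tz":0,"roll":0,"jaw":0.1},{"tx":1.3,"ty":-4.3,"tz":0,"roll":0,"jaw":0.1},{"tx":1.3,"ty":-4.3,"tz":0,"roll":0,"jaw":0.1},{"tx":1.3,"ty":-4.3,"tz":0,"roll":0,"jaw":0.1},{"tx":1.3,"ty":-4.3,"tz":0,"roll":0,"jaw":0.1},{"tx":1.3,"ty":-4.3,"tz":0,"roll":0,"jaw":0.1},{"tx":1.3,"ty":-4.3,"tz":0,"roll":0,"jaw":0.1}]' >/dev/null; python3 -m jog '[{"tx":1.3,"ty":-4.3,"tz":0,"roll":0,"jaw":0.1},{"tx":1.3,"ty":-4.5,"tz":0,"roll":0,"jaw":0.1},{"tx":0,"ty":0,"tz":0,"roll":0.13,"jaw":0.1},{"tx":0,"ty":0,"tz":0,"roll":0.14,"jaw":0.1},{"tx":0,"ty":0,"tz":0,"roll":0.128,"jaw":0.1},{"tx":0,"ty":0,"tz":0,"roll":0,"jaw":0.1},{"tx":0,"ty":0,"tz":0,"roll":0,"jaw":0.1}]';python3 - <<'E'
from ov import *
go(.4743,.1766,.117)
E
```

```text
time_s: 20.95
position: [0.4745, 0.1735, 0.15]
tcp_rot: [[0.993, 0.119, -0.002], [0.119, -0.993, -0.0], [-0.002, -0.0, -1.0]]
force: [-1.2, -0.1, -0.4]
opening: 0.271
grasp_force: 30.0
pos [0.4745 0.1735 0.15  ] tx,ty cm [ 0.02 -0.31] roll 0.002 j6 90.5530494997127 yaw 0.119
```

```bash
python3 -m jog '[{"tx":0,"ty":-0.3,"tz":2,"roll":0,"jaw":0.1},{"tx":0,"ty":0,"tz":3.5,"roll":0,"jaw":0.1},{"tx":0,"ty":0,"tz":3,"roll":0,"jaw":0.1},{"tx":0,"ty":0,"tz":1.2,"roll":0,"jaw":0.1},{"tx":0,"ty":0,"tz":0,"roll":0,"jaw":0.1},{"tx":0,"ty":0,"tz":0,"roll":0,"jaw":0.1}]'
python3 - <<'E'
from ov import *
go(.4743,.1766,.117)
T=capture("top");S=capture("scene")
a=cv2.resize(T["img"][180:275,215:310,::-1],None,fx=4.2,fy=4.2);b=cv2.resize(S["img"][115:210,290:385,::-1],None,fx=4.2,fy=4.2)
cv2.imwrite("pics/g.png",np.hstack([a,b]))
E
```

```text
time_s: 21.55
position: [0.4754, 0.1766, 0.0544]
tcp_rot: [[0.993, 0.117, 0.001], [0.117, -0.993, 0.0], [0.001, -0.0, -1.0]]
force: [0.3, 0.4, -1.3]
opening: 0.274
grasp_force: 30.0
pos [0.4754 0.1766 0.0544] tx,ty cm [-0.11 -0.01] roll 0.0 j6 91.01561294476467 yaw 0.117
```

View pics/g.png

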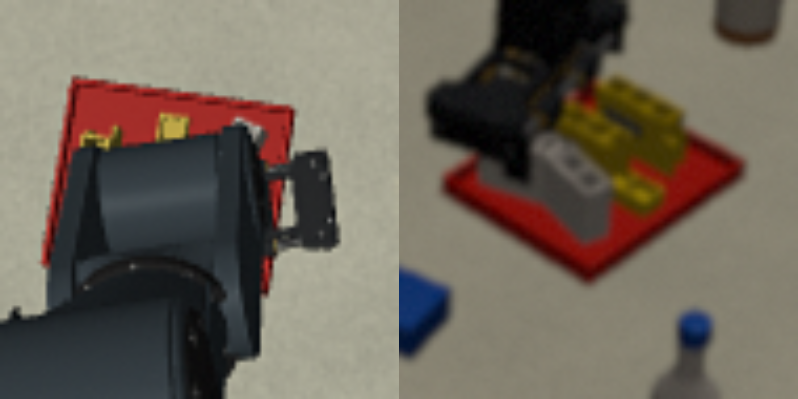

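The left half (top view) shows the bent rack's far arm inside the wall at about (250,130). The right half shows it beside the chipped rack, clear of the tray edge, so I'll set it down.

```bash
python3 -m jog '[{"tx":0,"ty":0,"tz":0.4,"roll":0,"jaw":0.1},{"tx":0,"ty":0,"tz":0.3,"roll":0,"jaw":0.1},{"tx":0,"ty":0,"tz":0.2,"roll":0,"jaw":0.1},{"tx":0,"ty":0,"tz":0.1,"roll":0,"jaw":0.1},{"tx":0,"ty":0,"tz":0,"roll":0,"jaw":0.1},{"tx":0,"ty":0,"tz":0,"roll":0,"jaw":0.1}]'
```

```text
time_s: 22.25
position: [0.4748, 0.1766, 0.0444]
tcp_rot: [[0.993, 0.117, 0.0], [0.117, -0.993, 0.0], [0.0, 0.0, -1.0]]
force: [-0.8, -0.1, 4.9]
opening: 0.28
grasp_force: 30.0
```

Contact. Release and retreat well up.

```bash
python3 -m jog '[{"tx":0,"ty":0,"tz":0,"roll":0,"jaw":0.43},{"tx":0,"ty":0,"tz":0,"roll":0,"jaw":0.43},{"tx":0,"ty":0,"tz":0,"roll":0,"jaw":0.43},{"tx":0,"ty":0,"tz":0,"roll":0,"jaw":0.43},{"tx":0,"ty":0,"tz":-1,"roll":0,"jaw":0.43},{"tx":0,"ty":0,"tz":-3,"roll":0,"jaw":0.43},{"tx":0,"ty":0,"tz":-4,"roll":0,"jaw":0.43},{"tx":0,"ty":0,"tz":-4,"roll":0,"jaw":0.43}]'; python3 -m jog '[{"tx":0,"ty":4,"tz":-4,"roll":0,"jaw":0.43},{"tx":0,"ty":4,"tz":0,"roll":0,"jaw":0.43},{"tx":0,"ty":4,"tz":0,"roll":0,"jaw":0.43},{"tx":0,"ty":4,"tz":0,"roll":0,"jaw":0.43},{"tx":0,"ty":4,"tz":0,"roll":0,"jaw":0.43},{"tx":0,"ty":0,"tz":0,"roll":0,"jaw":0.43}]'
python3 - <<'E'
from ov import *
T=capture("top");S=capture("scene")
a=cv2.resize(T["img"][165:285,220:430,::-1],None,fx=3.8,fy=3.8,interpolation=cv2.INTER_CUBIC)
cv2.imwrite("pics/i.png",a[:,:800]);cv2.imwrite("pics/j.png",cv2.resize(S["img"][100:320,150:400,::-1],None,fx=2.6,fy=2.6))
E
```

```text
time_s: 23.05
position: [0.4743, 0.1765, 0.1655]
tcp_rot: [[0.993, 0.116, -0.001], [0.116, -0.993, -0.0], [-0.001, -0.0, -1.0]]
force: [0.9, -0.6, 0.8]
opening: 0.429
grasp_force: 0.0
time_s: 23.65
position: [0.4992, -0.0218, 0.2004]
tcp_rot: [[0.994, 0.111, 0.003], [0.111, -0.994, -0.002], [0.003, 0.003, -1.0]]
force: [0.2, 0.6, 0.5]
opening: 0.433
grasp_force: 0.0
```

View pics/i.png

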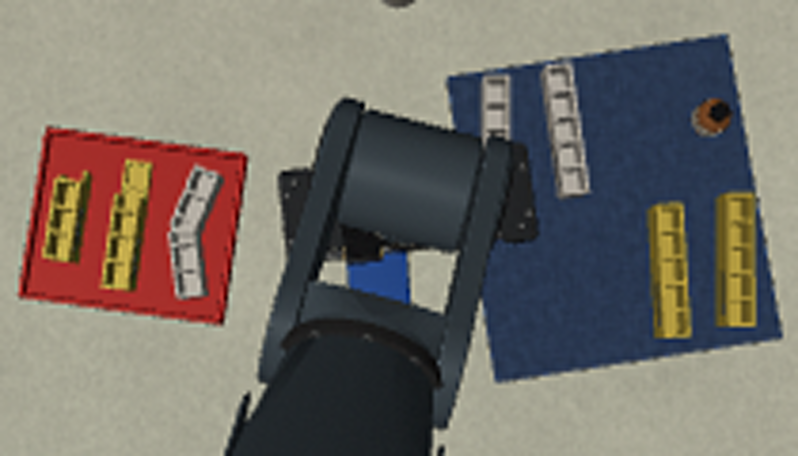

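View pics/j.png

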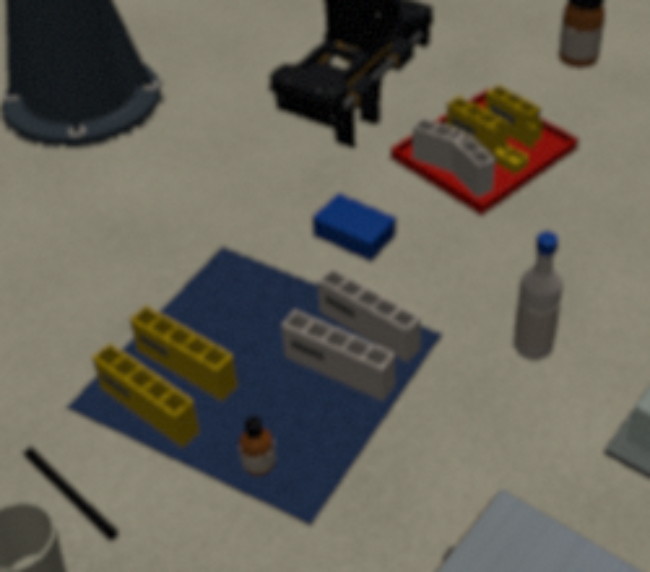

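In the top view, the short rack (65,220), chipped rack (125,225) and bent rack (190,235) stand upright in the tray. The four sound racks and the bystanders are unmoved.

```bash
python3 -c "
from rig import *
print(hand_in())"
```

```text
the job is handed in; nothing more can be done
None
```

The short, chipped and bent racks stand upright side by side in the red tray; in the last pictures the sound racks and the bystanders in view look unmoved, and I handed the job in at about 24 s.

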